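Release the eccentric lock and slide the culture dish under the microscope

TASK

Bring the culture dish under the microscope: first push the lever of the eccentric lock round until it rests against its stop post, so that the cam is at its low point, and only then push the specimen slide forward, smoothly and without slamming it, until it is fully home against its end stop under the lens. The dish must ride along in its place between the pins without being touched or lifted, and the flask, bottle and jar nearby must be left where they stand.

Things in the scene. Friction and masses are not known exactly. Their poses are not given: they have to be found in the camera images.
- stand: White microscope on a grey stand fixed to the bench; base plate 18 mm high, spanning x -100 to +180, y -270 to +260 mm. Origin: at bench level under the slide's track. y axis = the slide's forward direction, towards the microscope (robot's left at zero yaw); x axis = towards the side with the cam; z up. All parts below but the loose things are mounted on it.
- lens (a point): Centre of the lens's lower end, 138 mm above the bench, at stand x 0, y +85 mm. The lens is 54 mm wide. Head, focus block and column above and beyond it occupy stand x -55 to +55, y 55 to 250 mm, up to 330 mm height; two eyepieces lean from the head out to x +125 mm at 250 to 340 mm height.
- carriage (a joint): The specimen slide: flat aluminium, 90 x 275 mm, top 34 mm above the bench, running along the stand's y. Value: travel in m, 0 = back (start), 0.080 = home at the end stop. Friction 2.5 N, no spring, stays where left. A shoulder block (20 x 28 x 12 mm) on its +x edge near the rear meets the cam after 4 to 9 mm of travel and locks it unless the cam is turned low.
- push_plate (a point): Middle of the rear face of the upright push plate at the slide's rear end (aluminium, 60 mm wide, 8 thick, from 34 to 84 mm above the bench; this point at 59 mm). Push the slide forward (stand's +y) here. Axes are the stand's; the point moves with the slide. The base plate behind it is free.
- cam (a joint): Eccentric cam: steel disc of 56 mm diameter on an upright pivot 13 mm off its centre, with lever and knob. Value in rad: 0 = low point (lever against its stop post, bulge away from the slide, slide free); grows clockwise seen from above, up to 2.9. Starts at 2.0 to 2.75, locked; turn anticlockwise to free. Friction torque 0.12 N m (2 N at the knob), no spring, stays where left.
- cam_pivot (a point): On the cam's axis, 48 mm above the bench, at stand x +88, y -160 mm. Lever's stop post: 10 mm thick, up to 48 mm high, at stand x +76, y -128 mm.
- lever_knob (a point): Centre of the top of the upright black knob at the lever's end, 65 mm from the pivot axis. Knob: cylinder of 18 mm diameter, from 46 to 88 mm above the bench; the lever bar under it is 14 mm wide, 38 to 46 mm high. At cam value 0 the lever points along the stand's +y, at value q it is turned by q clockwise from there, swinging on the stand's +x side, away from the slide.
- dish: Closed clear culture dish with a tan filling, 60 mm diameter, 15 mm high, 30 g, standing loose on the slide between four steel pins (8 mm high). Origin: centre of its underside, 34 mm above the bench. Not to be touched.
- nest (a point): The dish's place on the slide: point on the slide's top midway between the four pins; it moves with the slide.
- flask: Conical glass flask with a grey stopper, 74 mm diameter, 118 mm high, loose on the bench; origin: centre of its underside. Bystander.
- reagent: Amber glass bottle, 56 mm diameter, 105 mm high, loose on the bench; origin: centre of its underside. Bystander.
- jar: Small jar, 52 mm diameter, 50 mm high, loose on the bench; origin: centre of its underside. Bystander.

How it is judged:
By the outcome, as a careful person would: the job done as asked, in the order asked, and still so for the second after the job is handed in, with the robot touching nothing.
It also fails if it takes over 51 s, if anything falls off the work surface, if the arm or the gripper's body presses on something with over 40 N, if the wrist force passes 120 N, or if a joint passes its speed limit or range.

ROBOT

A 6-joint arm with a two-finger parallel gripper is mounted at the origin on the work surface. World frame = base frame: x ahead of the robot, y to its left, z up, the work surface at z = 0. Lengths are in m, angles in rad, forces in N, time in s.
With the tool pointing down it reaches from about 0.25 to 0.725 m from the base axis. Payload 4 kg.
Tool frame: the origin (TCP) lies on the centre line of the jaws, within the pads' length; the fingertips stand 17 mm ahead of it and the grasp point (between the pads) lies 2 mm behind it; z points along the fingers, y is the line along which they close (so a half turn about z gives the same grasp; the last joint's range is limited). The gripper opens to 85 mm and grips with 20 to 120 N. Pads are 22 mm wide; open, the fingers measure 114 mm over their backs; the gripper's body (76 mm by 85 mm) begins 54 mm behind the grasp point. The pads swing forward as they close: fully open they stand 13 mm farther back than shut.
Start: joints at [1.338, 0.241, 0.005, 1.335, 0, 1.571], TCP at [0.115, 0.487, 0.248] pointing down, gripper open.
Joint ranges: [-2.72, 2.72], [-1.05, 1.87], [-1.09, 1.28], [-1.99, 2.15], [-1.42, 1.44], [-3.14, 3.14]. Speed limits (rad/s): [2.79, 2.79, 3.14, 3.14, 3.14, 3.14].

INTERFACE

Orientations are given as a unit quaternion [x, y, z, w].
In Python, from workcell import bot, camera, get_calibration gives the robot as it stands.
- The arm moves only by the tool apply_moves, never from a script. Its argument "steps" is a list of rows, each a list of 3 entries, a list of its own where there are three numbers: the shift along the tool's x, y, z as a fraction of full scale, then the turn, a rotation vector about the tool's x, y, z as a fraction of full scale, then the opening, from 0 (shut) to 1 (fully open). A call has exactly 8 rows; each row shifts and turns the commanded pose from where the row before left it, along the tool's axes as they then stand; what a row does not reach is not made up. Full scale, the value 1, is 20 cm for a shift and pi rad for a turn. A row lasts 1/12 s, in which the tool goes at most 41.7 mm and 7.16 degrees, less where a joint would pass 70% of its speed; a pose out of reach is approached as far as the arm can. A call with a number of a shift or a turn outside -1 to 1 is refused whole. A call with a gripper value outside its range is refused whole. The fingers move at their own pace and stop on an object; the grip force is fixed at half the most. Time passes only in rows, so rows that do not move let the fingers close, or fill a call up. It gives the time, the measured TCP pose, the force, the opening and the grip force at its end, in the units of the state.
- bot.get_obs(): the state, without advancing time (a new reading comes with each control period).
- camera(name): name is "scene" or "top"; returns (picture, depth): 400x640x3 uint8, red, green, blue; 400x640 float32, m along the optical axis (not along the pixel's ray), 0 where there is no reading.
- get_calibration(name): a dict with "fov_y" (degrees; the focal length in pixels is half the picture's height over the tangent of half this angle, whatever the lens; pixels are square), "cx", "cy" (the principal point, pixels), "rvec" (rotation vector, rad) and "tvec" (3), from world to camera coordinates, as OpenCV has them. Camera axes: x right, y down, z forward; pixel columns grow to the right and rows downward; lengths in m; the calibration is good to about 2 mm. A picture is of the moment at which its call begins. get_calibration takes no time and is no camera call.
- bot.job_done(): hands the job in; it is judged then, once.
The state is a dict: "clock": time; "joint_pos": joint angles; "joint_vel": joint speeds; "tau": joint torques, N m; "eef_pos": TCP position; "tool_rot": TCP orientation; "ft_force": force on the tool from outside, world axes, zero at the start; "ft_torque": the same for the moment, N m; "grip_width": finger opening in m; "grasp_force": force on a finger pad.
Only numpy, scipy, OpenCV 4.12 (cv2) and the standard library are available. Lean on these libraries where they do the work, as an engineer would, in place of code of your own. Each camera call takes 0.05 s, during which the arm holds its last target. There are 200 camera calls.

## Working session

There is one attempt and no reset: what is moved stays moved. The work goes in short steps, Python scripts to look and compute and a tool call to move; the robot and the scene stay as the last step left them, time stands still between calls to the robot, and variables do not carry over. Pictures are saved under pics/ and viewed, at most 10 in all, crops included, and the job is handed in when it is done.

Besides the shell and the picture viewer there is one more tool, called by a JSON object that holds its "op" and its "data", one argument or row to a line. apply_moves: Moves the arm, as the interface text tells. Its arguments: {"type":"object","properties":{"steps":{"type":"array"}},"required":["steps"]}

```bash
mkdir -p pics; python3 - <<'E'
from workcell import bot,camera,get_calibration
import cv2,numpy as np
for n in("scene","top"):
    p,d=camera(n);cv2.imwrite(f"pics/{n}0.png",p[...,::-1]);np.save(f"pics/{n}0.npy",d);c=get_calibration(n);print(n,c)
    R=cv2.Rodrigues(np.array(c['rvec']))[0];print(-R.T@np.array(c['tvec']))
o=bot.get_obs();print({k:o[k] for k in('clock','eef_pos','tool_rot','ft_force')})
E
```

```text
scene {'fov_y': 57.82794130018135, 'cx': 322.01541935412547, 'cy': 198.5075311119435, 'rvec': array([ 1.74897629,  1.76547293, -0.74914762]), 'tvec': array([ 0.0688834 , -0.34685583,  1.34621047])}
[ 1.20476686 -0.0485927   0.69535034]
top {'fov_y': 42.64350653547585, 'cx': 329.9772799967106, 'cy': 196.49811246001715, 'rvec': array([ 2.20161422, -2.14363885,  0.150781  ]), 'tvec': array([-0.08658991,  0.61822989,  1.1365338 ])}
[ 0.48496317 -0.04460945  1.20176362]
{'clock': 0.1, 'eef_pos': array([0.11522728, 0.48598969, 0.24750546]), 'tool_rot': array([ 1.16138268e-01,  9.93232606e-01, -9.38245321e-04, -1.10330252e-04]), 'ft_force': array([ 0.13264648, -0.42040157, -0.33457461])}
```

View pics/top0.png

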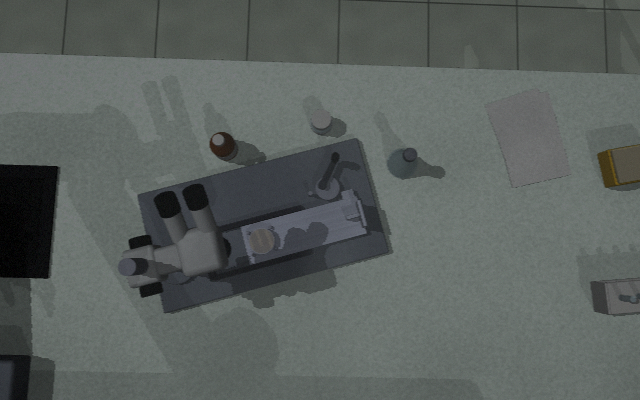

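View pics/scene0.png

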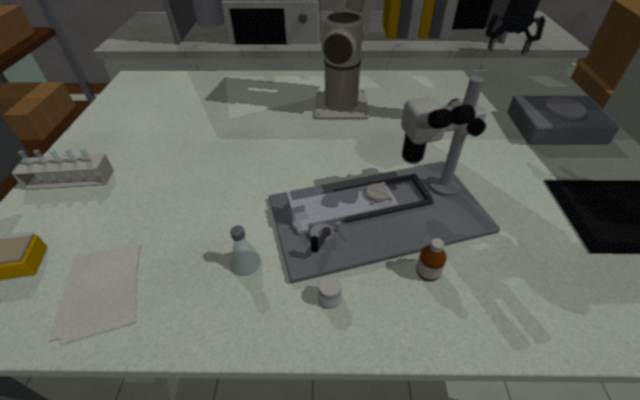

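Top view: base plate corners are near (138,194), (358,139), (391,252) and (165,313). The knob is near (335,157), the cam (327,188), the push plate (360,208), the dish (261,240), the bottle (222,145), the jar (320,121) and the flask (405,160). The scene view agrees; the flask stands behind the plate's rear end.

```bash
cat > h.py <<'E'
import numpy as np,cv2
from workcell import bot,camera,get_calibration
def cam(n):
    c=get_calibration(n);R=cv2.Rodrigues(np.array(c['rvec']))[0];f=200/np.tan(np.radians(c['fov_y']/2))
    return R,np.array(c['tvec']),f,c['cx'],c['cy']
def ray(n,uv,z):
    R,t,f,cx,cy=cam(n);o=-R.T@t;d=R.T@np.array([(uv[0]-cx)/f,(uv[1]-cy)/f,1]);return o+d*(z-o[2])/d[2]
def proj(n,p):
    R,t,f,cx,cy=cam(n);q=R@np.array(p)+t;return np.array([f*q[0]/q[2]+cx,f*q[1]/q[2]+cy])
def cloud(n,D):
    R,t,f,cx,cy=cam(n);v,u=np.mgrid[:400,:640];P=np.stack([(u-cx)/f*D,(v-cy)/f*D,D],-1);return (P-t)@R
E
python3 - <<'E'
from h import *
print('base',proj('scene',[0,0,0]),proj('top',[0,0,0]),'tcp',proj('scene',[.115,.486,.248]),proj('top',[.115,.486,.248]))
im=cv2.imread('pics/top0.png');D=np.load('pics/top0.npy');P=cloud('top',D)
print('zero depth',(D==0).mean(),'bench z',np.median(P[80:120,250:300,2]))
z=P[...,2]
# base plate: mask by height 10..26mm
m=((z>.012)&(z<.024)).astype(np.uint8);n,l,s,c=cv2.connectedComponentsWithStats(m)
i=1+s[1:,4].argmax();print(s[i]);
cn=np.argwhere(l==i)[:,::-1].astype(np.float32)
r=cv2.minAreaRect(cn);b=cv2.boxPoints(r)
W=np.array([ray('top',p,.018) for p in b]);print(b,W,[np.linalg.norm(W[k]-W[k-1]) for k in range(4)])
for q in((335,157),(330,170),(327,188),(360,208),(261,240),(222,140),(320,121),(409,155),(200,250)):print(q,P[q[1],q[0]].round(3))
E
```

```text
base [340.54300936 105.2136047 ] [290.93880411 475.22287298] tcp [506.31517508  50.89535905] [  6.78287733 461.60096705]
zero depth 0.00401171875 bench z -0.0010590515252918479
[  137   138   251   175 14791]
[[131.54614 195.66922]
 [356.2846  134.37692]
 [388.33844 251.90768]
 [163.59998 313.19998]] [[ 0.61155104  0.38682154  0.018     ]
 [ 0.77192446 -0.12888636  0.018     ]
 [ 0.49779426 -0.20817578  0.018     ]
 [ 0.34785009  0.29699397  0.018     ]] [np.float64(0.2785806504268637), np.float64(0.5400687656065569), np.float64(0.28536674531848133), np.float64(0.5269532567406296)]
(335, 157) [ 0.704 -0.078  0.082]
(330, 170) [ 0.68  -0.068  0.048]
(327, 188) [ 0.641 -0.063  0.03 ]
(360, 208) [ 0.591 -0.136  0.082]
(261, 240) [0.517 0.082 0.05 ]
(222, 140) [0.73  0.169 0.103]
(320, 121) [ 0.793 -0.042  0.049]
(409, 155) [ 0.706 -0.237  0.117]
(200, 250) [0.49  0.164 0.281]
```

```bash
python3 - <<'E'
from h import *
im=cv2.imread('pics/top0.png');D=np.load('pics/top0.npy');P=cloud('top',D);z=P[...,2];X=P[...,:2]
v,u=np.mgrid[:400,:640]
reg=(u>120)&(u<400)&(v>125)&(v<325)
m=reg&(z>.008)&(z<.024)
m=cv2.morphologyEx(m.astype(np.uint8),cv2.MORPH_OPEN,np.ones((3,3)))>0
n,l,s,c=cv2.connectedComponentsWithStats(m.astype(np.uint8));m=l==1+s[1:,4].argmax()
# side lines: fit edges by ray at z=.018 : extremes of mask
def fit(pts,z):
    w=np.array([ray('top',p,z)[:2] for p in pts]).astype(np.float32);return cv2.fitLine(w,cv2.DIST_HUBER,0,.001,.001).ravel()
far=fit([(c,np.where(m[:,c])[0].min()-.5) for c in range(250,345,3)],.018)   # x=+180 edge
near=fit([(c,np.where(m[:,c])[0].max()+.5) for c in range(180,380,3)],.018)  # x=-100 edge
rear=fit([(np.where(m[r])[0].max()+.5,r) for r in range(150,240,3)],.018)    # y=-270 edge
for n_,L in(('far',far),('near',near),('rear',rear)):
    print(n_,L.round(4),np.degrees(np.arctan2(L[1],L[0])).round(2))
yaw_f=[np.arctan2(-L[0],L[1])%np.pi for L in(far,near)];yr=np.arctan2(rear[1],rear[0])%np.pi
print(np.degrees(yaw_f),np.degrees(yr))
y=np.mean(yaw_f+[0]) if 0 else np.mean(yaw_f)
ex=np.array([np.cos(y),np.sin(y)]);ey=np.array([-np.sin(y),np.cos(y)])
print('width',(far[2:]-near[2:])@ex)
ox=((far[2:]@ex-.180)+(near[2:]@ex+.100))/2; oy=rear[2:]@ey+.270
O=ox*ex+oy*ey;print('O',O,'yaw',np.degrees(y))
S=lambda p:np.array([(p[...,:2]-O)@ex,(p[...,:2]-O)@ey]).T
def blob(name,mk):
    q=P[mk];s_=np.array([(q[:,:2]-O)@ex,(q[:,:2]-O)@ey]).T
    print(name,mk.sum(),'mean w',q[:,:2].mean(0).round(4),'stand',s_.mean(0).round(4),s_.min(0).round(3),s_.max(0).round(3),'z',np.median(q[:,2]).round(4))
blob('knob',(z>.078)&(z<.095)&(u>318)&(u<345)&(v>145)&(v<172))
blob('plate',(z>.075)&(z<.092)&(u>335)&(u<380)&(v>185)&(v<235))
blob('dish',(z>.044)&(z<.056)&(u>240)&(u<285)&(v>220)&(v<260))
blob('cam',(z>.03)&(z<.05)&(u>308)&(u<345)&(v>172)&(v<200))
blob('flask',(z>.105)&(u>390)&(u<430)&(v>140)&(v<175))
blob('jar',(z>.04)&(u>305)&(u<335)&(v>105)&(v<135))
blob('bottle',(z>.095)&(u>205)&(u<240)&(v>125)&(v<165))
blob('slide',(z>.03)&(z<.038)&(u>235)&(u<375)&(v>190)&(v<270))
np.savez('st.npz',O=O,y=y)
E
python3 -c "
import cv2
a=cv2.imread('pics/top0.png')[110:280,230:440];a=cv2.convertScaleAbs(cv2.resize(a,None,fx=3.5,fy=3.5,interpolation=2),alpha=1.8);cv2.imwrite('pics/crop0.png',a)"
```

```text
far [ 0.2841 -0.9588  0.7238  0.0105] -73.5
near [ 0.2852 -0.9585  0.4243  0.0398] -73.43
rear [ 0.9581  0.2864  0.629  -0.1692] 16.64
[16.502953 16.572292] 16.644733
width 0.27878913
O [0.5163548  0.07896485] yaw 16.537622
knob 54 mean w [ 0.7054 -0.0766] stand [ 0.137  -0.2029] [ 0.129 -0.212] [ 0.146 -0.195] z 0.0857
plate 105 mean w [ 0.5807 -0.1383] stand [-2.000e-04 -2.266e-01] [-0.029 -0.231] [ 0.029 -0.223] z 0.0828
dish 535 mean w [0.5154 0.0827] stand [0.0001 0.0039] [-0.029 -0.025] [0.03  0.033] z 0.0481
cam 473 mean w [ 0.6411 -0.0631] stand [ 0.0791 -0.1717] [ 0.043 -0.207] [ 0.112 -0.127] z 0.0341
flask 155 mean w [ 0.7023 -0.2326] stand [ 0.0895 -0.3515] [-0.065 -0.374] [ 0.108 -0.11 ] z 0.116
jar 322 mean w [ 0.7951 -0.0432] stand [ 0.2324 -0.1964] [-0.065 -0.22 ] [ 0.259 -0.11 ] z 0.0488
bottle 125 mean w [0.7206 0.1702] stand [0.2217 0.0293] [-0.065 -0.11 ] [0.247 0.048] z 0.1039
slide 4092 mean w [ 0.5483 -0.0176] stand [ 0.0032 -0.1016] [-0.057 -0.231] [0.079 0.066] z 0.0331
```

View pics/crop0.png

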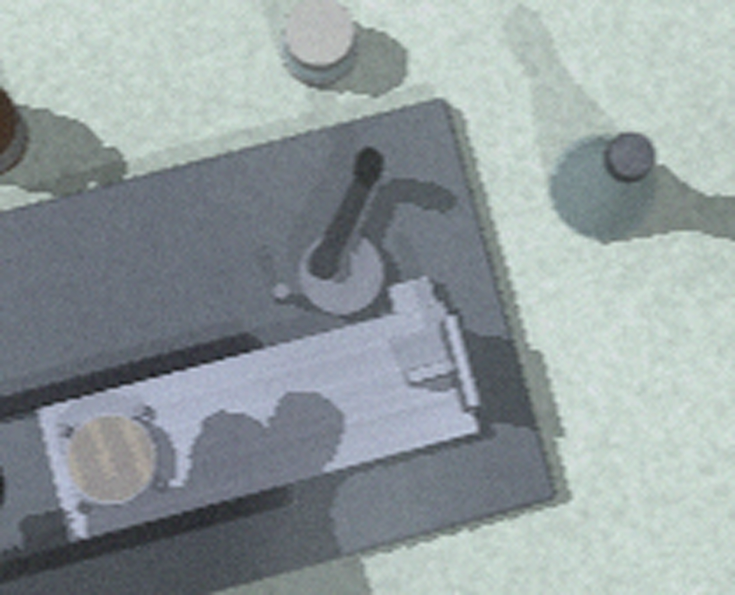

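The stand frame checks out: the plate is at x≈0, the knob sits 65 mm from the pivot, and q≈2.29. Now I move around in front of the microscope with the gripper shut.

{"op": "apply_moves", "data": {
  "steps": [
    [[-0.027, -0.113, -0.033], [0, 0, 0], 0],
    [[-0.027, -0.113, -0.033], [0, 0, 0], 0],
    [[-0.027, -0.113, -0.033], [0, 0, 0], 0],
    [[-0.027, -0.113, -0.033], [0, 0, 0], 0],
    [[-0.027, -0.113, -0.033], [0, 0, 0], 0],
    [[-0.027, -0.113, -0.033], [0, 0, 0], 0],
    [[-0.027, -0.113, -0.033], [0, 0, 0], 0],
    [[-0.027, -0.113, -0.033], [0, 0, 0], 0]
  ]
}}

```text
clock: 0.77
eef_pos: [0.1154, 0.2992, 0.301]
tool_rot: [0.116, 0.993, -0.0, -0.0]
ft_force: [0.3, 0.4, -0.1]
grip_width: -0.0002
grasp_force: 0.0
```

{"op": "apply_moves", "data": {
  "steps": [
    [[-0.141, -0.095, 0], [0, 0, 0], 0],
    [[-0.141, -0.095, 0], [0, 0, 0], 0],
    [[-0.141, -0.095, 0], [0, 0, 0], 0],
    [[-0.141, -0.095, 0], [0, 0, 0], 0],
    [[-0.141, -0.095, 0], [0, 0, 0], 0],
    [[-0.141, -0.095, 0], [0, 0, 0], 0],
    [[-0.141, -0.095, 0], [0, 0, 0], 0],
    [[-0.141, -0.095, 0], [0, 0, 0], 0]
  ]
}}

```text
clock: 1.43
eef_pos: [0.3006, 0.099, 0.301]
tool_rot: [0.116, 0.993, 0.0, 0.0]
ft_force: [0.3, 0.0, 0.2]
grip_width: -0.0001
grasp_force: 0.0
```

{"op": "apply_moves", "data": {
  "steps": [
    [[0, 0, 0], [0, 0, 0.039], 0],
    [[0, 0, 0], [0, 0, 0.039], 0],
    [[0, 0, 0], [0, 0, 0.039], 0],
    [[0, 0, 0], [0, 0, 0.039], 0],
    [[0, 0, 0], [0, 0, 0.039], 0],
    [[0, 0, 0], [0, 0, 0.039], 0],
    [[0, 0, 0], [0, 0, 0.039], 0],
    [[0, 0, 0], [0, 0, 0.039], 0]
  ]
}}

```text
clock: 2.1
eef_pos: [0.2998, 0.1005, 0.3008]
tool_rot: [0.573, 0.82, -0.0, -0.0]
ft_force: [-1.0, -0.0, 0.2]
grip_width: 0.0004
grasp_force: 0.0
```

{"op": "apply_moves", "data": {
  "steps": [
    [[0, 0, 0], [0, 0, 0.039], 0],
    [[0, 0, 0], [0, 0, 0.039], 0],
    [[0, 0, 0], [0, 0, 0.039], 0],
    [[0, 0, 0], [0, 0, 0.039], 0],
    [[0, 0, 0], [0, 0, 0.039], 0],
    [[0, 0, 0], [0, 0, 0.039], 0],
    [[0, 0, 0], [0, 0, 0.017], 0],
    [[0, 0, 0], [0, 0, 0], 0]
  ]
}}

```text
clock: 2.77
eef_pos: [0.2998, 0.1006, 0.3008]
tool_rot: [0.842, 0.539, -0.0, -0.0]
ft_force: [-0.5, -0.3, -0.2]
grip_width: -0.0004
grasp_force: 0.0
```

{"op": "apply_moves", "data": {
  "steps": [
    [[-0.0077, 0.1354, 0.0534], [0, 0, 0], 0],
    [[-0.0077, 0.1354, 0.0534], [0, 0, 0], 0],
    [[-0.0077, 0.1354, 0.0534], [0, 0, 0], 0],
    [[-0.0077, 0.1354, 0.0534], [0, 0, 0], 0],
    [[-0.0077, 0.1354, 0.0534], [0, 0, 0], 0],
    [[-0.0077, 0.1354, 0.0534], [0, 0, 0], 0],
    [[-0.0077, 0.1354, 0.0534], [0, 0, 0], 0],
    [[-0.0077, 0.1354, 0.0534], [0, 0, 0], 0]
  ]
}}

```text
clock: 3.43
eef_pos: [0.4927, -0.0018, 0.2147]
tool_rot: [0.841, 0.54, -0.0, -0.0]
ft_force: [-0.2, -0.2, 0.1]
grip_width: 0.0001
grasp_force: 0.0
```

{"op": "apply_moves", "data": {
  "steps": [
    [[-0.0077, 0.1354, 0.0534], [0, 0, 0], 0],
    [[-0.0077, 0.1354, 0.0534], [0, 0, 0], 0],
    [[-0.0077, 0.1354, 0.0534], [0, 0, 0], 0],
    [[-0.0077, 0.1354, 0.0534], [0, 0, 0], 0],
    [[-0.0077, 0.1354, 0.0534], [0, 0, 0], 0],
    [[-0.0077, 0.1354, 0.0534], [0, 0, 0], 0],
    [[-0.0077, 0.1354, 0.0534], [0, 0, 0], 0],
    [[-0.0077, 0.1354, 0.0534], [0, 0, 0], 0]
  ]
}}

```text
clock: 4.1
eef_pos: [0.6842, -0.1033, 0.1288]
tool_rot: [0.841, 0.54, -0.0, -0.0]
ft_force: [0.5, -0.2, 0.7]
grip_width: 0.0001
grasp_force: 0.0
```

```bash
python3 - <<'E'
from h import *
for n,(a,b,c,d) in(("scene",(150,330,220,400)),("top",(110,300,230,440))):
    p,_=camera(n);cv2.imwrite(f"pics/{n}1.png",cv2.convertScaleAbs(cv2.resize(p[a:b,c:d,::-1],None,fx=3,fy=3,interpolation=2),alpha=1.6))
o=bot.get_obs();print(o['eef_pos'],o['joint_pos'])
E
```

```text
[ 0.68424969 -0.10447322  0.12449837] [-1.51290653e-01  6.99048081e-01  4.04670611e-01  1.28192972e+00
 -5.36608163e-04  1.85065254e+00]
```

View pics/scene1.png

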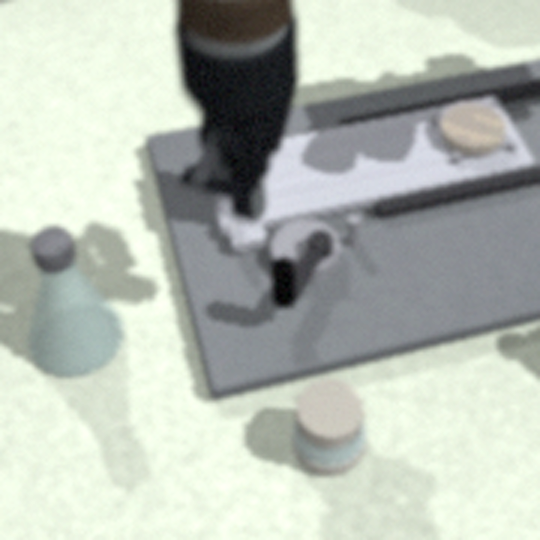

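The crop shows the fingertips at about (245,210), above and behind the knob at (285,280), with nothing under them. I lower to z≈0.073 and approach.

{"op": "apply_moves", "data": {
  "steps": [
    [[0, 0, 0.034], [0, 0, 0], 0],
    [[0, 0, 0.034], [0, 0, 0], 0],
    [[0, 0, 0.034], [0, 0, 0], 0],
    [[0, 0, 0.034], [0, 0, 0], 0],
    [[0, 0, 0.034], [0, 0, 0], 0],
    [[0, 0, 0.034], [0, 0, 0], 0],
    [[0, 0, 0.034], [0, 0, 0], 0],
    [[0, 0, 0.034], [0, 0, 0], 0]
  ]
}}

```text
clock: 4.87
eef_pos: [0.6835, -0.1024, 0.0755]
tool_rot: [0.842, 0.54, 0.0, 0.0]
ft_force: [-0.0, 0.0, 0.0]
grip_width: 0.0003
grasp_force: 0.0
```

{"op": "apply_moves", "data": {
  "steps": [
    [[0, 0, 0], [0, 0, 0], 0],
    [[0.009, 0, 0], [0, 0, 0], 0],
    [[0.009, 0, 0], [0, 0, 0], 0],
    [[0.009, 0, 0], [0, 0, 0], 0],
    [[0.009, 0, 0], [0, 0, 0], 0],
    [[0.009, 0, 0], [0, 0, 0], 0],
    [[0.009, 0, 0], [0, 0, 0], 0],
    [[0.009, 0, 0], [0, 0, 0], 0]
  ]
}}

```text
clock: 5.53
eef_pos: [0.689, -0.0909, 0.076]
tool_rot: [0.842, 0.54, 0.0, 0.0]
ft_force: [-0.8, 0.0, 0.8]
grip_width: -0.0002
grasp_force: 0.0
```

{"op": "apply_moves", "data": {
  "steps": [
    [[0.0223, 0.007, 0], [0, 0, -0.025], 0],
    [[0.0223, 0.007, 0], [0, 0, -0.025], 0],
    [[0.0223, 0.007, 0], [0, 0, -0.025], 0],
    [[0.0223, 0.007, 0], [0, 0, -0.025], 0],
    [[0.0223, 0.007, 0], [0, 0, -0.025], 0],
    [[0.0223, 0.007, 0], [0, 0, -0.025], 0],
    [[0.0223, 0.007, 0], [0, 0, -0.025], 0],
    [[0.0223, 0.007, 0], [0, 0, -0.025], 0]
  ]
}}

```text
clock: 6.2
eef_pos: [0.7048, -0.059, 0.0759]
tool_rot: [0.633, 0.774, -0.001, 0.0]
ft_force: [-1.2, -1.3, 0.6]
grip_width: 0.0
grasp_force: 1.4
```

```bash
cat > chk.py <<'E'
from h import *
s=np.load('st.npz');O=s['O'];y=float(s['y']);ex=np.array([np.cos(y),np.sin(y)]);ey=np.array([-np.sin(y),np.cos(y)])
o=bot.get_obs();p=o['eef_pos'];q=o['tool_rot'];h=2*np.arctan2(q[1],q[0])-y
st=np.array([(p[:2]-O)@ex,(p[:2]-O)@ey]);r=st-[.088,-.160];ux=np.array([np.cos(h),np.sin(h)]);uy=np.array([ux[1],-ux[0]])
print('clock',o['clock'],'stand',st.round(4),p[2].round(4),'heading x in stand deg',np.degrees(h).round(1),'rel pivot in tool x,y',(r@ux).round(4),(r@uy).round(4),'F tool',(o['ft_force'][:2]@np.array([[np.cos(h+y)],[np.sin(h+y)]])).round(2))
E
python3 chk.py
```

```text
clock 6.2 stand [ 0.1414 -0.1859] 0.0759 heading x in stand deg 85.0 rel pivot in tool x,y -0.0211 0.0554 F tool [-1.08]
```

{"op": "apply_moves", "data": {
  "steps": [
    [[0.0223, 0.007, 0], [0, 0, -0.025], 0],
    [[0.0223, 0.007, 0], [0, 0, -0.025], 0],
    [[0.0223, 0.007, 0], [0, 0, -0.025], 0],
    [[0.0223, 0.007, 0], [0, 0, -0.025], 0],
    [[0.0223, 0.007, 0], [0, 0, -0.025], 0],
    [[0.0223, 0.007, 0], [0, 0, -0.025], 0],
    [[0.0223, 0.007, 0], [0, 0, -0.025], 0],
    [[0.0223, 0.007, 0], [0, 0, -0.025], 0]
  ]
}}

```text
clock: 6.87
eef_pos: [0.6984, -0.0235, 0.0759]
tool_rot: [0.363, 0.932, -0.002, 0.0]
ft_force: [-1.5, -4.7, 1.5]
grip_width: 0.0001
grasp_force: 1.9
```

{"op": "apply_moves", "data": {
  "steps": [
    [[0.0223, 0.007, 0], [0, 0, -0.025], 0],
    [[0.0223, 0.007, 0], [0, 0, -0.025], 0],
    [[0.0223, 0.007, 0], [0, 0, -0.025], 0],
    [[0.0223, 0.007, 0], [0, 0, -0.025], 0],
    [[0.0223, 0.007, 0], [0, 0, -0.025], 0],
    [[0.0223, 0.007, 0], [0, 0, -0.025], 0],
    [[0.0223, 0.007, 0], [0, 0, -0.025], 0],
    [[0.0223, 0.007, 0], [0, 0, -0.025], 0]
  ]
}}

```text
clock: 7.53
eef_pos: [0.6732, 0.0029, 0.076]
tool_rot: [0.057, 0.998, -0.001, 0.001]
ft_force: [2.1, -2.2, -0.2]
grip_width: 0.0001
grasp_force: 1.2
```

```bash
python3 chk.py
```

```text
clock 7.5333 stand [ 0.1287 -0.1176] 0.076 heading x in stand deg 157.0 rel pivot in tool x,y -0.0209 0.055 F tool [-2.35]
```

{"op": "apply_moves", "data": {
  "steps": [
    [[0.0223, 0.007, 0], [0, 0, -0.025], 0],
    [[0.0223, 0.007, 0], [0, 0, -0.025], 0],
    [[0.0223, 0.007, 0], [0, 0, -0.025], 0],
    [[0.0112, 0.0035, 0], [0, 0, -0.0125], 0],
    [[0.0112, 0.0035, 0], [0, 0, -0.0125], 0],
    [[0.0112, 0.0035, 0], [0, 0, -0.0125], 0],
    [[0.0112, 0.0035, 0], [0, 0, -0.0125], 0],
    [[0, 0, 0], [0, 0, 0], 0]
  ]
}}

```text
clock: 8.2
eef_pos: [0.6509, 0.0094, 0.0762]
tool_rot: [-0.138, 0.99, -0.0, 0.001]
ft_force: [1.1, -0.5, -1.4]
grip_width: 0.0
grasp_force: 0.6
```

```bash
python3 chk.py
```

```text
clock 8.2 stand [ 0.1092 -0.1049] 0.0762 heading x in stand deg 179.3 rel pivot in tool x,y -0.0205 0.0553 F tool [-0.94]
```

Near the stop; I nudge on in 1 mm rows (tool x) until the force rises.

{"op": "apply_moves", "data": {
  "steps": [
    [[0.005, 0, 0], [0, 0, 0], 0],
    [[0.005, 0, 0], [0, 0, 0], 0],
    [[0.005, 0, 0], [0, 0, 0], 0],
    [[0, 0, 0], [0, 0, 0], 0],
    [[0, 0, 0], [0, 0, 0], 0],
    [[0, 0, 0], [0, 0, 0], 0],
    [[0, 0, 0], [0, 0, 0], 0],
    [[0, 0, 0], [0, 0, 0], 0]
  ]
}}

```text
clock: 8.87
eef_pos: [0.6505, 0.0093, 0.0764]
tool_rot: [-0.137, 0.991, -0.0, 0.003]
ft_force: [7.8, 0.6, -3.9]
grip_width: -0.0004
grasp_force: 4.1
```

```bash
python3 chk.py
```

```text
clock 8.8667 stand [ 0.1087 -0.105 ] 0.0764 heading x in stand deg 179.2 rel pivot in tool x,y -0.02 0.0553 F tool [-7.66]
```

Force rose to 7.7 N with almost no motion: the lever is on its stop. I back off, lift, and move behind the push plate.

{"op": "apply_moves", "data": {
  "steps": [
    [[-0.02, 0, 0], [0, 0, 0], 0],
    [[-0.03, 0, 0], [0, 0, 0], 0],
    [[-0.03, 0, 0], [0, 0, 0], 0],
    [[-0.02, 0, -0.03], [0, 0, 0], 0],
    [[0, 0, -0.08], [0, 0, 0], 0],
    [[0, 0, -0.1], [0, 0, 0], 0],
    [[0, 0, -0.1], [0, 0, 0], 0],
    [[0, 0, 0], [0, 0, 0], 0]
  ]
}}

```text
clock: 9.53
eef_pos: [0.6693, 0.0145, 0.1432]
tool_rot: [-0.138, 0.99, -0.0, 0.004]
ft_force: [0.8, -0.3, 0.9]
grip_width: 0.0001
grasp_force: 0.0
```

{"op": "apply_moves", "data": {
  "steps": [
    [[0.08, -0.105, 0], [0, 0, 0], 0],
    [[0.08, -0.105, 0], [0, 0, 0], 0],
    [[0.08, -0.105, 0], [0, 0, 0], 0],
    [[0.08, -0.105, 0], [0, 0, 0], 0],
    [[0.08, -0.105, 0], [0, 0, 0], 0],
    [[0.08, -0.105, 0], [0, 0, 0], 0],
    [[0.08, -0.105, 0], [0, 0, 0], 0],
    [[0.08, -0.105, 0], [0, 0, 0], 0]
  ]
}}

```text
clock: 10.2
eef_pos: [0.5885, -0.1832, 0.1376]
tool_rot: [-0.138, 0.99, 0.0, -0.0]
ft_force: [0.7, -0.2, 0.8]
grip_width: -0.0004
grasp_force: 0.0
```

```bash
python3 chk.py; python3 - <<'E'
from h import *
p,_=camera("scene");cv2.imwrite("pics/scene2.png",cv2.convertScaleAbs(cv2.resize(p[150:330,220:480,::-1],None,fx=3,fy=3,interpolation=2),alpha=1.6))
p,D=camera("top");P=cloud("top",D);z=P[...,2];v,u=np.mgrid[:400,:640]
s=np.load('st.npz');O=s['O'];y=float(s['y']);ex=np.array([np.cos(y),np.sin(y)]);ey=np.array([-np.sin(y),np.cos(y)])
X=(P[...,:2]-O)@ex;Y=(P[...,:2]-O)@ey
m=(z>.07)&(z<.1)&(X>.05)&(X<.18)&(Y>-.23)&(Y<-.06);print('knob',m.sum(),X[m].mean(),Y[m].mean())
E
```

```text
clock 10.2 stand [-0.0055 -0.2718] 0.1376 heading x in stand deg 179.3 rel pivot in tool x,y 0.0921 -0.113 F tool [-0.6]
knob 57 0.08714732835348572 -0.09625642764810416
```

View pics/scene2.png

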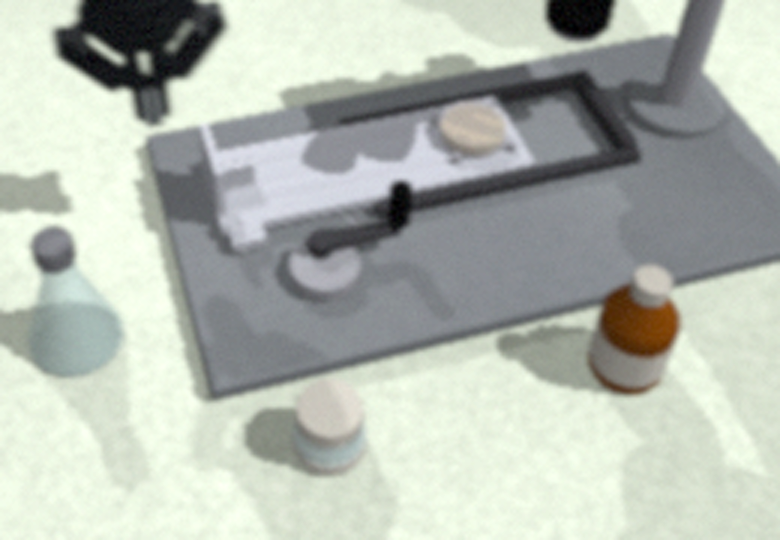

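The crop shows the knob at (400,205), lever along the slide against the post. Measured knob is at stand (0.087,-0.096), so q≈0; the dish and the other loose things are undisturbed. The gripper's knuckles spread along tool y, so I turn 90° to push with the flat finger sides.

{"op": "apply_moves", "data": {
  "steps": [
    [[0, 0, 0], [0, 0, 0.0382], 0],
    [[0, 0, 0], [0, 0, 0.0382], 0],
    [[0, 0, 0], [0, 0, 0.0382], 0],
    [[0, 0, 0], [0, 0, 0.0382], 0],
    [[0, 0, 0], [0, 0, 0.0382], 0],
    [[0, 0, 0], [0, 0, 0.0382], 0],
    [[0, 0, 0], [0, 0, 0.0382], 0],
    [[0, 0, 0], [0, 0, 0.0382], 0]
  ]
}}

```text
clock: 10.97
eef_pos: [0.5894, -0.1813, 0.1375]
tool_rot: [0.338, 0.941, 0.0, -0.0]
ft_force: [1.3, 0.4, -0.4]
grip_width: -0.0001
grasp_force: 0.0
```

{"op": "apply_moves", "data": {
  "steps": [
    [[0, 0, 0], [0, 0, 0.0382], 0],
    [[0, 0, 0], [0, 0, 0.0382], 0],
    [[0, 0, 0], [0, 0, 0.0382], 0],
    [[0, 0, 0], [0, 0, 0.0382], 0],
    [[0, 0, 0], [0, 0, 0.0382], 0],
    [[0, 0.027, 0], [0, 0, 0], 0],
    [[0, 0, 0], [0, 0, 0], 0],
    [[0, 0, 0], [0, 0, 0], 0]
  ]
}}

```text
clock: 11.63
eef_pos: [0.5949, -0.1801, 0.1376]
tool_rot: [0.597, 0.802, 0.0, -0.0]
ft_force: [1.3, 0.1, 0.1]
grip_width: 0.0002
grasp_force: 0.0
```

```bash
python3 chk.py
```

```text
clock 11.6333 stand [ 0.0015 -0.2707] 0.1376 heading x in stand deg 90.1 rel pivot in tool x,y -0.1106 -0.0867 F tool [-0.33]
```

{"op": "apply_moves", "data": {
  "steps": [
    [[0, 0, 0.045], [0, 0, 0], 0],
    [[0, 0, 0.045], [0, 0, 0], 0],
    [[0, 0, 0.045], [0, 0, 0], 0],
    [[0, 0, 0.045], [0, 0, 0], 0],
    [[0, 0, 0.045], [0, 0, 0], 0],
    [[0, 0, 0.045], [0, 0, 0], 0],
    [[0, 0, 0.045], [0, 0, 0], 0],
    [[0, 0, 0.045], [0, 0, 0], 0]
  ]
}}

```text
clock: 12.3
eef_pos: [0.5942, -0.1807, 0.0647]
tool_rot: [0.599, 0.801, -0.0, -0.0]
ft_force: [0.1, -0.7, -0.0]
grip_width: 0.0003
grasp_force: 0.0
```

{"op": "apply_moves", "data": {
  "steps": [
    [[0.01, 0, 0], [0, 0, 0], 0],
    [[0.02, 0, 0], [0, 0, 0], 0],
    [[0.022, 0, 0], [0, 0, 0], 0],
    [[0.022, 0, 0], [0, 0, 0], 0],
    [[0.02, 0, 0], [0, 0, 0], 0],
    [[0.015, 0, 0], [0, 0, 0], 0],
    [[0.01, 0, 0], [0, 0, 0], 0],
    [[0.006, 0, 0], [0, 0, 0], 0]
  ]
}}

```text
clock: 12.97
eef_pos: [0.5874, -0.1563, 0.0662]
tool_rot: [0.599, 0.801, 0.0, 0.0]
ft_force: [0.2, 0.7, 0.6]
grip_width: -0.0001
grasp_force: 0.0
```

{"op": "apply_moves", "data": {
  "steps": [
    [[0.004, 0, 0], [0, 0, 0], 0],
    [[0.004, 0, 0], [0, 0, 0], 0],
    [[0.004, 0, 0], [0, 0, 0], 0],
    [[0.004, 0, 0], [0, 0, 0], 0],
    [[0.004, 0, 0], [0, 0, 0], 0],
    [[0.004, 0, 0], [0, 0, 0], 0],
    [[0.004, 0, 0], [0, 0, 0], 0],
    [[0.004, 0, 0], [0, 0, 0], 0]
  ]
}}

```text
clock: 13.63
eef_pos: [0.5856, -0.151, 0.0658]
tool_rot: [0.599, 0.801, -0.0, 0.0]
ft_force: [0.2, -2.9, 0.3]
grip_width: -0.0001
grasp_force: 1.3
```

```bash
python3 chk.py
```

```text
clock 13.6333 stand [ 0.0009 -0.2402] 0.0658 heading x in stand deg 89.9 rel pivot in tool x,y -0.0804 -0.0869 F tool [-2.81]
```

{"op": "apply_moves", "data": {
  "steps": [
    [[0.006, 0, 0], [0, 0, 0], 0],
    [[0.008, 0, 0], [0, 0, 0], 0],
    [[0.01, 0, 0], [0, 0, 0], 0],
    [[0.012, 0, 0], [0, 0, 0], 0],
    [[0.014, 0, 0], [0, 0, 0], 0],
    [[0.015, 0, 0], [0, 0, 0], 0],
    [[0.015, 0, 0], [0, 0, 0], 0],
    [[0.015, 0, 0], [0, 0, 0], 0]
  ]
}}

```text
clock: 14.3
eef_pos: [0.5799, -0.132, 0.0658]
tool_rot: [0.599, 0.801, -0.0, -0.0]
ft_force: [1.5, -2.6, -1.0]
grip_width: -0.0
grasp_force: 1.4
```

{"op": "apply_moves", "data": {
  "steps": [
    [[0.015, 0, 0], [0, 0, 0], 0],
    [[0.015, 0, 0], [0, 0, 0], 0],
    [[0.015, 0, 0], [0, 0, 0], 0],
    [[0.015, 0, 0], [0, 0, 0], 0],
    [[0.015, 0, 0], [0, 0, 0], 0],
    [[0.015, 0, 0], [0, 0, 0], 0],
    [[0.015, 0, 0], [0, 0, 0], 0],
    [[0.015, 0, 0], [0, 0, 0], 0]
  ]
}}

```text
clock: 14.97
eef_pos: [0.5731, -0.1091, 0.0658]
tool_rot: [0.599, 0.801, -0.0, -0.0]
ft_force: [-0.0, -2.4, -0.3]
grip_width: 0.0002
grasp_force: 1.4
```

{"op": "apply_moves", "data": {
  "steps": [
    [[0.015, 0, 0], [0, 0, 0], 0],
    [[0.015, 0, 0], [0, 0, 0], 0],
    [[0.015, 0, 0], [0, 0, 0], 0],
    [[0.015, 0, 0], [0, 0, 0], 0],
    [[0.014, 0, 0], [0, 0, 0], 0],
    [[0.012, 0, 0], [0, 0, 0], 0],
    [[0.01, 0, 0], [0, 0, 0], 0],
    [[0.008, 0, 0], [0, 0, 0], 0]
  ]
}}

```text
clock: 15.63
eef_pos: [0.5672, -0.0891, 0.0658]
tool_rot: [0.599, 0.801, -0.0, -0.0]
ft_force: [-0.6, -2.4, 0.1]
grip_width: 0.0001
grasp_force: 1.3
```

```bash
python3 chk.py
```

```text
clock 15.6333 stand [ 0.0009 -0.1756] 0.0658 heading x in stand deg 89.9 rel pivot in tool x,y -0.0158 -0.0871 F tool [-2.11]
```

{"op": "apply_moves", "data": {
  "steps": [
    [[0.007, 0, 0], [0, 0, 0], 0],
    [[0.007, 0, 0], [0, 0, 0], 0],
    [[0.007, 0, 0], [0, 0, 0], 0],
    [[0.006, 0, 0], [0, 0, 0], 0],
    [[0.006, 0, 0], [0, 0, 0], 0],
    [[0.005, 0, 0], [0, 0, 0], 0],
    [[0.005, 0, 0], [0, 0, 0], 0],
    [[0.004, 0, 0], [0, 0, 0], 0]
  ]
}}

```text
clock: 16.3
eef_pos: [0.5647, -0.0803, 0.0658]
tool_rot: [0.599, 0.801, -0.0, -0.0]
ft_force: [-2.5, -3.0, 0.4]
grip_width: 0.0004
grasp_force: 1.3
```

{"op": "apply_moves", "data": {
  "steps": [
    [[0.003, 0, 0], [0, 0, 0], 0],
    [[0.003, 0, 0], [0, 0, 0], 0],
    [[0.003, 0, 0], [0, 0, 0], 0],
    [[0.003, 0, 0], [0, 0, 0], 0],
    [[0.003, 0, 0], [0, 0, 0], 0],
    [[0.003, 0, 0], [0, 0, 0], 0],
    [[0.003, 0, 0], [0, 0, 0], 0],
    [[0.003, 0, 0], [0, 0, 0], 0]
  ]
}}

```text
clock: 16.97
eef_pos: [0.5638, -0.077, 0.0659]
tool_rot: [0.599, 0.801, -0.001, 0.001]
ft_force: [-0.6, -6.3, -1.4]
grip_width: 0.0001
grasp_force: 3.8
```

```bash
python3 chk.py
```

```text
clock 16.9667 stand [ 0.0011 -0.163 ] 0.0659 heading x in stand deg 89.9 rel pivot in tool x,y -0.0032 -0.0869 F tool [-5.84]
```

Force is rising at the expected home position; I press a little more to confirm.

{"op": "apply_moves", "data": {
  "steps": [
    [[0.003, 0, 0], [0, 0, 0], 0],
    [[0.003, 0, 0], [0, 0, 0], 0],
    [[0.003, 0, 0], [0, 0, 0], 0],
    [[0.003, 0, 0], [0, 0, 0], 0],
    [[0, 0, 0], [0, 0, 0], 0],
    [[0, 0, 0], [0, 0, 0], 0],
    [[0, 0, 0], [0, 0, 0], 0],
    [[0, 0, 0], [0, 0, 0], 0]
  ]
}}

```text
clock: 17.63
eef_pos: [0.5638, -0.077, 0.066]
tool_rot: [0.6, 0.8, -0.002, 0.003]
ft_force: [1.5, -12.6, -2.6]
grip_width: 0.0001
grasp_force: 6.2
```

```bash
python3 chk.py
```

```text
clock 17.6333 stand [ 0.0011 -0.163 ] 0.066 heading x in stand deg 89.7 rel pivot in tool x,y -0.0034 -0.0869 F tool [-12.49]
```

The slide is home: no further motion with 12.5 N. I ease off gently, back away, lift, and check.

{"op": "apply_moves", "data": {
  "steps": [
    [[-0.006, 0, 0], [0, 0, 0], 0],
    [[-0.01, 0, 0], [0, 0, 0], 0],
    [[-0.02, 0, 0], [0, 0, 0], 0],
    [[-0.04, 0, 0], [0, 0, 0], 0],
    [[-0.06, 0, 0], [0, 0, 0], 0],
    [[-0.08, 0, 0], [0, 0, 0], 0],
    [[-0.08, 0, 0], [0, 0, 0], 0],
    [[-0.08, 0, 0], [0, 0, 0], 0]
  ]
}}

```text
clock: 18.3
eef_pos: [0.5847, -0.1475, 0.0659]
tool_rot: [0.599, 0.801, 0.0, 0.0]
ft_force: [-0.8, -1.0, -0.2]
grip_width: -0.0004
grasp_force: 0.0
```

{"op": "apply_moves", "data": {
  "steps": [
    [[-0.04, 0, -0.04], [0, 0, 0], 0],
    [[0, 0, -0.08], [0, 0, 0], 0],
    [[0, 0, -0.1], [0, 0, 0], 0],
    [[0, 0, -0.1], [0, 0, 0], 0],
    [[0, 0, -0.1], [0, 0, 0], 0],
    [[0, 0, -0.06], [0, 0, 0], 0],
    [[0, 0, 0], [0, 0, 0], 0],
    [[0, 0, 0], [0, 0, 0], 0]
  ]
}}

```text
clock: 18.97
eef_pos: [0.5869, -0.1541, 0.1629]
tool_rot: [0.599, 0.801, 0.0, 0.001]
ft_force: [-0.7, 0.4, -0.6]
grip_width: -0.0002
grasp_force: 0.0
```

```bash
python3 chk.py; python3 - <<'E'
from h import *
p,_=camera("scene");cv2.imwrite("pics/scene3.png",cv2.convertScaleAbs(cv2.resize(p[130:330,220:480,::-1],None,fx=2.9,fy=2.9,interpolation=2),alpha=1.6))
p,D=camera("top");P=cloud("top",D);z=P[...,2]
s=np.load('st.npz');O=s['O'];y=float(s['y']);ex=np.array([np.cos(y),np.sin(y)]);ey=np.array([-np.sin(y),np.cos(y)])
X=(P[...,:2]-O)@ex;Y=(P[...,:2]-O)@ey
for n,m in(('knob',(z>.07)&(z<.1)&(X>.05)&(X<.18)&(Y>-.23)&(Y<-.06)),('plate',(z>.075)&(z<.092)&(abs(X)<.035)&(Y>-.24)&(Y<-.12))):
    print(n,m.sum(),X[m].mean(),Y[m].mean(),Y[m].min())
E
```

```text
clock 18.9667 stand [ 0.0013 -0.2435] 0.1629 heading x in stand deg 89.9 rel pivot in tool x,y -0.0837 -0.0865 F tool [0.61]
knob 55 0.08744091308172064 -0.09634060258738276 -0.10475187326082239
plate 103 0.0002091900000160652 -0.14678859416734116 -0.15094140767393843
```

View pics/scene3.png

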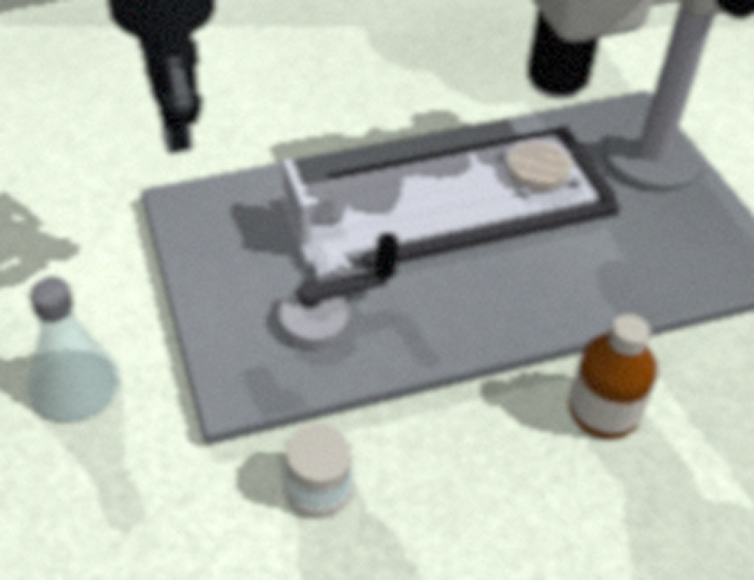

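The plate has moved -0.2266 → -0.1468 (79.8 mm: home). The crop shows the lever still at its stop (knob at 387,257), the dish between its pins at (539,163) under the lens, and the flask, bottle and jar in place. The arm is clear.

```bash
python3 -c "from workcell import bot;print(bot.job_done())"
```

```text
the job is handed in; nothing more can be done
None
```

The lever rests on its stop and the slide is home (79.8 mm measured of 80 mm) with the dish in its pins under the lens; the flask, bottle and jar stand where they were, and the job was handed in at about 19 s.

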